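# Weigh the pantry goods on the counter scale and put them away in the bin

## Robot

A 6-joint arm with a two-finger parallel gripper is mounted at the origin on the work surface. World frame = base frame: x ahead of the robot, y to its left, z up, the work surface at z = 0. Lengths are in mm, angles in rad, forces in N, time in s.
With the tool pointing down it reaches from about 375 to 925 mm from the base axis. Payload 5.7 kg.
Tool frame: the origin (TCP) lies at the very end of the fingers, on their centre line; the grasp point (between the pads) lies 19 mm behind it; z points along the fingers, y is the line along which they close (so a half turn about z gives the same grasp; the last joint's range is limited). The gripper opens to 88 mm and grips with 3 to 60 N. Pads are 20 mm wide; open, the fingers measure 115 mm over their backs; the gripper's body (75 mm by 178 mm) begins 61 mm behind the grasp point.
Start: joints at [1.181, 0.359, 1.51, -0, 1.272, -0.115], TCP at [162.806, 577.457, 222.623] pointing down, gripper open.
Joint ranges: [-2.97, 2.97], [-1.01, 2.36], [0.21, 2.38], [-0.96, 4.11], [0.2, 2.71], [-2.98, 2.98]. Speed limits (rad/s): [2.39, 2.39, 3.14, 3.14, 3.14, 3.14].

## Interface

Orientations are given as a 3x3 rotation matrix whose columns are the frame's x, y, z axes.
In Python, from plant import arm, eyes gives the robot as it stands. The module is installed in compiled form; this text tells all that it offers.
- The arm moves only by the tool servo_tool, never from a script. Its argument "series" is a list of rows, each a list of 7 numbers: the shift along the tool's x, y, z in cm, then the turn, a rotation vector about the tool's x, y, z in degrees, then the finger opening in cm, from 0 to 8.78. A call has 1 to 8 rows; each row is the pose to reach, as a shift and turn from the pose commanded when the call began, along the tool's axes at that moment; what a row does not reach only later rows make up. A row lasts 1/12 s, in which the tool goes at most 41.7 mm and 7.16 degrees, less where a joint would pass 70% of its speed; a pose out of reach is approached as far as the arm can. A call with a gripper value outside its range is refused whole. The fingers move at their own pace and stop on an object; "grip_force" is the grip in N (left out, the last holds). Time passes only in rows, so rows that repeat a pose let the fingers close. It gives the time, the measured TCP pose, the force, the opening and the grip force at its end, in the units of the state.
- arm.state(): the state, without advancing time (a new reading comes with each control period).
- eyes.read_camera(name): name is "side" or "top"; returns a dict with "img" (384x512x3 uint8, red, green, blue), "K" (3x3 intrinsics, pixels), "xyz" and "rotation" of the camera in the world. Camera axes: x right, y down, z forward; pixel columns grow to the right and rows downward; lengths in mm; the calibration is good to about 2 mm. A picture is of the moment at which its call begins. There is no depth.
- arm.hand_in(): hands the job in; it is judged then, once.
The state is a dict: "t": time; "joint_pos": joint angles; "joint_vel": joint speeds; "tau": joint torques, N m; "eef_pos": TCP position; "eef_rot": TCP orientation; "contact_force": force on the tool from outside, world axes, zero at the start; "ft_torque": the same for the moment, N m; "grip_width": finger opening in mm; "grasp_force": force on a finger pad.
Only numpy, scipy, OpenCV 4.12 (cv2) and the standard library are available. Lean on these libraries where they do the work, as an engineer would, in place of code of your own. Each camera call takes 0.05 s, during which the arm holds its last target. There are 200 camera calls.

## Task

Turn the counter scale's dial to the two-dot mark and press the round zero key while the weighing plate is empty; then stand every can, jar and tin from the wooden board upright on the weighing plate together, let go of them, and press first the square hold key and then the long store key, one key at a time, each fully down. Afterwards stand all of them upright on the floor of the clear bin and turn the dial back to off, leaving the other things on the counter where they are.

Things in the scene. Friction and masses are not known exactly. Their poses are not given: they have to be found in the camera images.
- scale: Grey counter scale, fixed. Origin on the counter, mid-footprint (300 mm along x, 335 mm along y); x away from the robot, y left. Right part: weighing plate (local y -165 to 55 mm). Left part: control head 260 x 110 mm (y 57 to 168 mm), top at z 75 mm. On it, at local y 112.5 mm, from the robot outwards: round zero key (x -105), square hold key (x -60), bar-shaped store key (x -15), dial (x +62).
- plate: The steel weighing plate of the scale, 300 mm (x) by 220 mm (y), flat, no rim. Origin at the centre of its top face, 45 mm above the counter; axes parallel to the scale's. It does not move under load.
- dial (a joint): Angle of the scale's selector dial, rad, growing clockwise seen from above; stops at 0 and 1.8. Detents: 0 = off (short white bar on the head), 0.6 = one dot, 1.2 = two dots, 1.8 = three dots. Starts at off or one dot. Ridges about halfway between marks take about 0.07 N m to pass; let go near a mark, it snaps to it.
- dial_grip (a point): Point on the dial's axis, 108 mm above the counter, at the height to grip. The grip is an upright bar 50 mm long (this point's x), 15 mm thick (y), from 86 to 118 mm above the counter, over a 52 mm disc. White pointer line at the -x end. At off the pointer stands 0.9 rad counter-clockwise (from above) of the scale's +x, at two dots 0.3 rad clockwise of it.
- zero_key (a joint): Travel of the round zero key (28 mm across), m: 0 up, 0.006 fully down; spring, about 5 N fully down. It counts as pressed beyond 0.004, with no other key down.
- zero_key_top (a point): Centre of the zero key's top face, 85 mm above the counter when up; moves with the key.
- hold_key (a joint): Travel of the square hold key (26 mm square), m: 0 up, 0.006 fully down; spring, about 5 N fully down; pressed beyond 0.004.
- hold_key_top (a point): Centre of the hold key's top face, 85 mm above the counter when up.
- store_key (a joint): Travel of the long store key (16 mm along the scale's x, 50 mm along y), m: 0 up, 0.006 fully down; spring, about 5 N fully down; pressed beyond 0.004.
- store_key_top (a point): Centre of the store key's top face, 85 mm above the counter when up.
- bin_in (a point): Clear open-topped storage bin, fixed, 270 mm (this point's x) by 160 mm (y), 55 mm high, walls 5 mm, inside 260 x 150 mm. This point is the centre of its inner floor, 5 mm above the counter. It stands on one side of the scale, the wooden board on the other; which side varies.
- board: Wooden board, fixed, 340 mm (its x) by 220 mm (y), 8 mm thick, origin at the centre of its underside. The goods to weigh start on it, upright, 90 mm or more apart centre to centre; a salt shaker and a small spice jar (not to be moved) stand near its +x end, at local x 140 mm, y +55 and -55 mm.
- deep_can: Deep food can with paper label, 60 mm diameter, 50 mm high, about 0.24 kg. Origin at the centre of its underside, z up. May be absent.
- flat_can: Flat, wider fish can with paper label, 66 mm diameter, 36 mm high, about 0.24 kg. Origin at the centre of its underside, z up. May be absent.
- jar: Low amber glass jar, 60 mm diameter up to 37 mm, then a dark 50 mm diameter lid up to 48 mm, about 0.25 kg. Origin at the centre of its underside, z up. May be absent.
- tin: Low rectangular tin, 66 mm (its x) by 50 mm (its y), 40 mm high, about 0.22 kg. Origin at the centre of its underside, z up. May be absent.
- shaker: Bystander: glass salt shaker on the board, 36 mm across, 72 mm high; leave alone. Origin under its centre.
- mill: Bystander: wooden pepper mill, 54 mm across, 150 mm high, behind the scale; leave alone. Origin under its centre.
- sauce: Bystander: sauce jar, 68 mm across, 120 mm high, behind the scale; leave alone. Origin under its centre.
- mug: Bystander: white mug, 80 mm across, 90 mm high, behind the scale; leave alone. Origin under its centre.
- syrup: Bystander: bottle, 56 mm across, 150 mm high, behind the scale; leave alone. Origin under its centre.
- spice: Bystander: small spice jar on the board, 40 mm across, 80 mm high; leave alone. Origin under its centre.

How it is judged (in metres and radians):
On the way, in this order (a step that is already met when the one before it is completed fails the run):
1. the dial is at the two-dot mark (value of joint dial between 1.08 and 1.32 rad), for 0.3 s.
2. the zero key is pressed with the dial at two dots and nothing on the plate (all of step 1 and value of joint zero_key above 0.004 m and contact force between plate and anything else below 0.3 N), for 0.05 s.
3. all the goods stand upright on the plate, let go (contact force between each of deep_can, flat_can, jar, tin and plate above 0.5 N and angle between each of deep_can, flat_can, jar, tin's own z axis and vertical below 0.2 rad and contact force between each of deep_can, flat_can, jar, tin and the fingers below 0.2 N), for 0.3 s.
4. the hold key is pressed with all the goods on the plate (all of step 1 and all of step 3 and value of joint hold_key above 0.004 m), for 0.05 s.
5. the store key is pressed with all the goods still on the plate (all of step 1 and all of step 3 and value of joint store_key above 0.004 m), for 0.05 s.
At the end, for the whole second after the job is handed in: Every can, jar and tin that is present stands upright (within 0.15 rad) and at rest on the floor of the bin, its underside within 12 mm of the floor; the dial is within 0.12 rad of off; no key is held down (value of joint dial below 0.12 rad and x of deep_can in the frame of bin_in between -0.13 and 0.13 m and y of deep_can in the frame of bin_in between -0.075 and 0.075 m and z of deep_can in the frame of bin_in between -0.01 and 0.012 m and angle between each of deep_can, flat_can, jar, tin's own z axis and vertical below 0.15 rad and linear speed of each of deep_can, flat_can, jar, tin below 0.03 m/s and x of flat_can in the frame of bin_in between -0.13 and 0.13 m and y of flat_can in the frame of bin_in between -0.075 and 0.075 m and z of flat_can in the frame of bin_in between -0.01 and 0.012 m and x of jar in the frame of bin_in between -0.13 and 0.13 m and y of jar in the frame of bin_in between -0.075 and 0.075 m and z of jar in the frame of bin_in between -0.01 and 0.012 m and x of tin in the frame of bin_in between -0.13 and 0.13 m and y of tin in the frame of bin_in between -0.075 and 0.075 m and z of tin in the frame of bin_in between -0.01 and 0.012 m and value of joint each of zero_key, hold_key, store_key below 0.0015 m); the robot touches nothing.
It fails at once if two keys are down at once (value of joint each of zero_key, hold_key above 0.004 m or value of joint each of hold_key, store_key above 0.004 m or value of joint each of zero_key, store_key above 0.004 m).
It fails at once if the zero key is pressed with something on the plate (value of joint zero_key above 0.004 m and contact force between plate and anything else above 0.7 N).
It fails at once if the hold or store key is pressed while some of the goods are not on the plate (value of joint any of hold_key, store_key above 0.004 m and contact force between any of deep_can, flat_can, jar, tin and plate below 0.1 N).
It fails at once if one of the other things on the counter is pushed away or knocked over (more than 50 mm) (distance of any of shaker, mill, sauce, mug, syrup, spice from where it was at the start of the episode above 0.05 m or angle between any of shaker, mill, sauce, mug, syrup, spice's own z axis and vertical above 0.7 rad).
Of deep_can, flat_can, jar, tin only 2 to 3 are there at a start; the rules pass over those that are not, and their reading is None.
At some moment in a run one of deep_can, flat_can, jar, tin may be knocked a few centimetres aside while the robot is not near it.
It also fails if it takes over 210 s, if anything falls off the work surface, if the arm or the gripper's body presses on something with over 40 N, if the wrist force passes 120 N, or if a joint passes its speed limit or range.

## Working session

There is one attempt and no reset: what is moved stays moved. The work goes in short steps, Python scripts to look and compute and a tool call to move; the robot and the scene stay as the last step left them, time stands still between calls to the robot, and variables do not carry over. Pictures are saved under pics/ and viewed, at most 14 in all, crops included, and the job is handed in when it is done.

Besides the shell and the picture viewer there is one more tool, called after "Request:" as a command line: name --pt "numbers of a row" for each row, then --argument value for the rest. servo_tool: Moves the arm, as the interface text tells. Its arguments: {"type":"object","properties":{"series":{"type":"array"},"grip_force":{"type":"number"}},"required":["series"]}

```bash
mkdir -p pics; ls
python3 - <<'E'
from plant import arm, eyes
import cv2,numpy as np
for n in("top","side"):
    c=eyes.read_camera(n); cv2.imwrite(f"pics/{n}0.png",cv2.resize(c["img"][:,:,::-1],(800,600),interpolation=cv2.INTER_CUBIC))
    print(n,c["K"].round(1).tolist(),np.round(c["xyz"],1),np.round(c["rotation"],4).tolist())
s=arm.state(); print(s)
E
```

```text
pics
top [[435.4, 0.0, 262.6], [0.0, 435.4, 189.2], [0.0, 0.0, 1.0]] [ 382.9   -4.9 1197.9] [[-0.0682, -0.9737, 0.2175], [-0.9977, 0.0656, -0.0191], [0.0044, -0.2183, -0.9759]]
side [[377.9, 0.0, 253.4], [0.0, 377.9, 191.7], [0.0, 0.0, 1.0]] [ 579.  -969.   660.7] [[0.9997, -0.0112, 0.0235], [-0.0259, -0.5131, 0.8579], [0.0025, -0.8582, -0.5132]]
{'t': 0.1, 'joint_pos': array([ 1.18086162e+00,  3.59428855e-01,  1.51132375e+00, -2.23861916e-05,
        1.27249537e+00, -1.15126973e-01]), 'joint_vel': array([ 0.00070387, -0.00181963, -0.00458506,  0.0021317 , -0.00027936,
       -0.0018046 ]), 'tau': array([ 7.91739185e-04, -5.16354632e+01, -2.71408653e+01,  6.77321618e-02,
        2.74862233e-02, -5.65559264e-05]), 'eef_pos': array([162.60922344, 576.89674705, 221.89627656]), 'eef_rot': array([[-9.62479128e-01,  2.71355038e-01, -6.09444323e-04],
       [ 2.71355670e-01,  9.62477912e-01, -1.53920054e-03],
       [ 1.68906879e-04, -1.64682456e-03, -9.99998630e-01]]), 'contact_force': array([-0.48971532,  0.08146526, -0.00065512]), 'ft_torque': array([ 0.02347498, -0.00615752, -0.00243557]), 'grasp_force': 0.0, 'grip_width': 88.07717422518333}
```

View pics/top0.png

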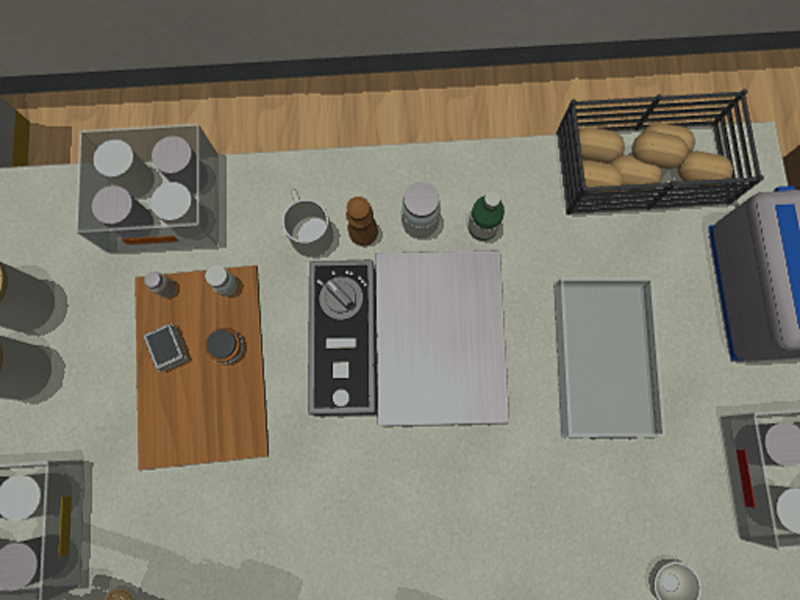

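View pics/side0.png

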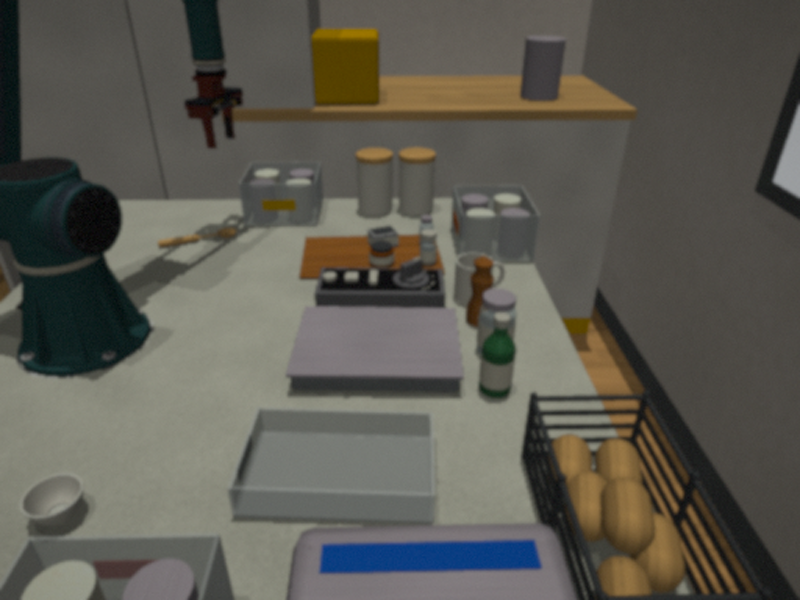

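The top view shows the tin at about (165,347), the jar at (226,345), the dial at (341,297) and the bin on the right at about (608,358). I'll enlarge the head and the board.

```bash
cat > h.py <<'E'
from plant import arm, eyes
import cv2,numpy as np
def cam(n="top"): return eyes.read_camera(n)
def w(c,u,v,z):
    d=np.array(c["rotation"])@np.linalg.inv(c["K"])@[u,v,1]; o=np.array(c["xyz"])
    return (o+d*(z-o[2])/d[2])
def crop(c,u0,v0,wd,ht,k,name): # pixel (U,V) in crop -> u=u0+U/k
    im=c["img"][v0:v0+ht,u0:u0+wd,::-1]; cv2.imwrite("pics/"+name,cv2.resize(im,None,fx=k,fy=k,interpolation=cv2.INTER_CUBIC))
def move(p,yaw=None):
    """cm/deg row to reach TCP p (mm) pointing down with tool-y axis at yaw deg (world), from state"""
    s=arm.state(); R=s["eef_rot"]; d=R.T@(np.array(p)-s["eef_pos"])/10
    r=[0,0,0]
    if yaw is not None:
        a=np.radians(yaw); y=np.array([np.cos(a),np.sin(a),0]); 
        if y@R[:,1]<0: y=-y
        z=np.array([0,0,-1.]); T=np.c_[np.cross(y,z),y,z]
        r=np.degrees(cv2.Rodrigues(R.T@T)[0].ravel())
    return np.round(d,2),np.round(r,1)
E
python3 - <<'E'
from h import *
c=cam(); crop(c,80,160,164,140,4.8,"c1.png")
s=.64
for n,u,v,z in [("brdFL",136,277,8),("brdFR",257,267,8),("brdNR",268,456,8),("brdNL",139,469,8),("plFL",376,253,45),("plFR",500,251,45),("plNR",508,424,45),("plNL",377,425,45),("tin",165,347,40),("jar",223,342,48),("zero",341,397,85),("hold",341,370,85),("store",340,342,85),("dial",341,295,118),("binFL",555,282,55),("binFR",650,281,55),("binNR",662,437,55),("binNL",563,438,55)]:
    print(n,w(c,u*s,v*s,z).round(0))
E
```

```text
brdFL [716. 462.   8.]
brdFR [720. 245.   8.]
brdNR [386. 232.   8.]
brdNL [379. 451.   8.]
plFL [721.  28.  45.]
plFR [ 710. -191.   45.]
plNR [ 410. -175.   45.]
plNL [423.  43.  45.]
tin [579. 398.  40.]
jar [580. 297.  48.]
zero [471.  97.  85.]
hold [514.  95.  85.]
store [561.  94.  85.]
dial [632.  86. 118.]
binFL [ 645. -279.   55.]
binFR [ 636. -443.   55.]
binNR [ 372. -425.   55.]
binNL [ 381. -262.   55.]
```

View pics/c1.png

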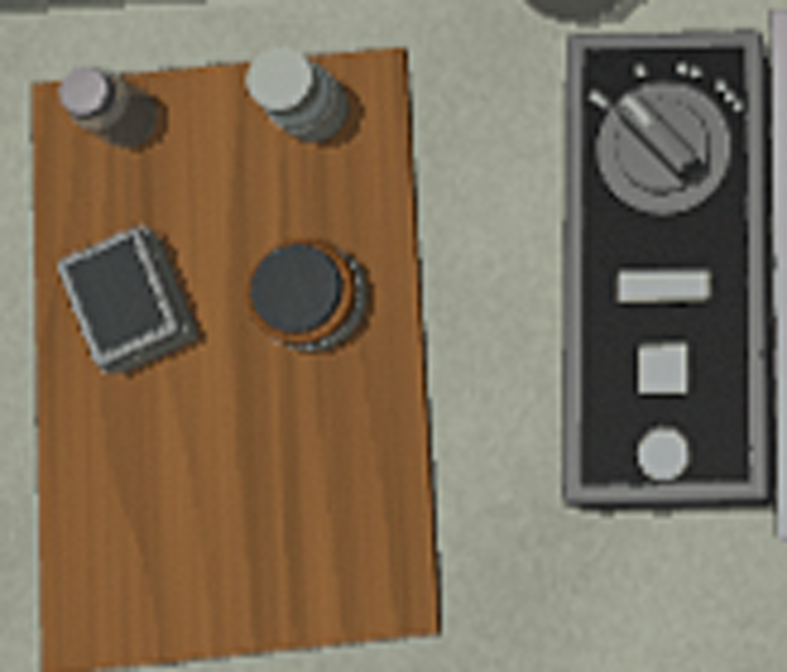

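Only the tin and the jar are present. The dial pointer is at off, aimed at the white bar. I'll refine the positions from the crop.

Run:
```python
from h import *
c=cam()
def q(U,V,z): return w(c,80+(U+.5)/4.8-.5,160+(V+.5)/4.8-.5,z).round(1)
for n,U,V,z in [("disc",663,147,84),("store",664,286,85),("hold",663,369,85),("zero",663,454,85),("lid",296,288,48),("t1",62,265,40),("t2",147,228,40),("t3",187,327,40),("t4",103,370,40),("ptr",632,100,118),("ptr2",690,165,118),("headNL",565,502,75),("headFL",570,37,75),("shaker",87,92,72),("spice",280,78,80)]: print(n,q(U,V,z))
for n,u,v,z in [("mug",308,225,90),("mill",358,205,150),("sauce",421,195,120),("syrup",490,200,150)]: print(n,w(c,u*.64,v*.64,z).round(0))
print(move([637,90,180],138.7))
```

```text
disc [636.4  90.8  84. ]
store [559.8  93.6  85. ]
hold [515.2  96.2  85. ]
zero [470.4  98.3  85. ]
lid [578.3 300.5  48. ]
t1 [601.5 432.9  40. ]
t2 [619.4 385.7  40. ]
t3 [561.8 363.1  40. ]
t4 [541.  409.3  40. ]
ptr [655.4 103.1 118. ]
ptr2 [618.   74.1 118. ]
headNL [449.5 152.1  75. ]
headFL [704.6 140.3  75. ]
shaker [691.8 408.7  72. ]
spice [690.5 299.9  80. ]
mug [765. 139.  90.]
mill [773.  49. 150.]
sauce [795. -56. 120.]
syrup [ 767. -166.  150.]
(array([-58.87, -34.01,   4.24]), array([ -0.1,  -0. , -64.4]))
```

Request:
servo_tool --pt "-58.9 -34 2.2 0 0 -61 4.5" --pt "-58.9 -34 2.2 0 0 -61 4.5" --pt "-58.9 -34 2.2 0 0 -61 4.5" --pt "-58.9 -34 2.2 0 0 -61 4.5" --pt "-58.9 -34 2.2 0 0 -61 4.5" --pt "-58.9 -34 2.2 0 0 -61 4.5" --pt "-58.9 -34 2.2 0 0 -61 4.5" --pt "-58.9 -34 2.2 0 0 -61 4.5" --grip_force 20

```text
t: 0.87
eef_pos: [377.2, 358.0, 212.7]
eef_rot: [[-0.799, -0.602, -0.0], [-0.602, 0.799, -0.0], [0.0, -0.0, -1.0]]
contact_force: [0.1, 0.4, -0.3]
grip_width: 45.1
grasp_force: 0.0
```

```bash
python3 -c "
from h import *
print(arm.state()['eef_pos'],move([637,90,180],135))"
```

```text
[377.19688741 358.0013725  212.72971949] (array([ -4.61, -37.04,   3.27]), array([-0., -0., -8.]))
```

Request:
servo_tool --pt "-4.6 -37 3.3 0 0 -8 4.5" --pt "-4.6 -37 3.3 0 0 -8 4.5" --pt "-4.6 -37 3.3 0 0 -8 4.5" --pt "-4.6 -37 3.3 0 0 -8 4.5" --pt "-4.6 -37 3.3 0 0 -8 4.5" --pt "-4.6 -37 3.3 0 0 -8 4.5" --pt "-4.6 -37 3.3 0 0 -8 4.5" --pt "-4.6 -37 3.3 0 0 -8 4.5"

```text
t: 1.53
eef_pos: [604.1, 121.0, 183.5]
eef_rot: [[-0.711, -0.703, -0.0], [-0.703, 0.711, -0.0], [0.0, 0.0, -1.0]]
contact_force: [-0.2, 0.3, 0.1]
grip_width: 44.9
grasp_force: 0.0
```

```bash
python3 -c "
from h import *
print(arm.state()['eef_pos'],move([637,90,91],135))"
```

```text
[604.12234937 121.03436504 183.48536946] (array([-0.16, -4.52,  9.25]), array([ 0. , -0. , -0.3]))
```

Descend around the grip, then close.

Request:
servo_tool --pt "-0.2 -4.5 0 0 0 0 4.5" --pt "-0.2 -4.5 0.3 0 0 0 4.5" --pt "-0.2 -4.5 3 0 0 0 4.5" --pt "-0.2 -4.5 6 0 0 0 4.5" --pt "-0.2 -4.5 8 0 0 0 4.5" --pt "-0.2 -4.5 9.2 0 0 0 4.5" --pt "-0.2 -4.5 9.2 0 0 0 4.5" --pt "-0.2 -4.5 9.2 0 0 0 4.5"

```text
t: 2.2
eef_pos: [636.0, 92.6, 91.5]
eef_rot: [[-0.711, -0.703, -0.001], [-0.703, 0.711, -0.0], [0.001, 0.0, -1.0]]
contact_force: [0.3, 0.1, -0.4]
grip_width: 45.1
grasp_force: 0.0
```

Request:
servo_tool --pt "0 0 0 0 0 0 3" --pt "0 0 0 0 0 0 2" --pt "0 0 0 0 0 0 1" --pt "0 0 0 0 0 0 1" --pt "0 0 0 0 0 0 1" --pt "0 0 0 0 0 0 1" --pt "0 0 0 0 0 0 1"

```text
t: 2.78
eef_pos: [637.7, 91.7, 92.5]
eef_rot: [[-0.711, -0.703, 0.003], [-0.703, 0.711, -0.001], [-0.002, -0.003, -1.0]]
contact_force: [5.4, -2.9, 0.4]
grip_width: 14.6
grasp_force: 20.0
```

```bash
python3 -c "
from h import *
s=arm.state();print(s['eef_pos'],s['contact_force'],s['ft_torque'],s['joint_pos'])"
```

```text
[637.74864624  91.72286237  92.49912961] [ 5.36409    -2.88293823  0.36809081] [-0.40947093 -0.60906708  0.03379702] [ 3.62452190e-02  5.50423753e-01  1.54251049e+00 -1.05365141e-03
  1.04563846e+00 -2.31401813e+00]
```

Request:
servo_tool --pt "0 -0.15 0 0 0 3 1" --pt "0 -0.15 0 0 0 8 1" --pt "0 -0.15 0 0 0 13 1" --pt "0 -0.15 0 0 0 18 1" --pt "0 -0.15 0 0 0 23 1" --pt "0 -0.15 0 0 0 28 1" --pt "0 -0.15 0 0 0 33 1" --pt "0 -0.15 0 0 0 33 1"

```text
t: 3.45
eef_pos: [637.8, 91.6, 92.5]
eef_rot: [[-0.98, -0.199, 0.001], [-0.199, 0.98, 0.001], [-0.001, 0.0, -1.0]]
contact_force: [2.0, 0.3, 3.6]
grip_width: 14.7
grasp_force: 20.0
```

Request:
servo_tool --pt "0 0 0 0 0 5 1" --pt "0 0 0 0 0 10 1" --pt "0 0 0 0 0 15 1" --pt "0 0 0 0 0 20 1" --pt "0 0 0 0 0 26 1" --pt "0 0 0 0 0 33 1" --pt "0 0 0 0 0 33 1" --pt "0 0 0 0 0 33 1"

```text
t: 4.12
eef_pos: [637.8, 91.5, 92.4]
eef_rot: [[-0.933, 0.359, 0.001], [0.359, 0.933, 0.0], [-0.001, 0.001, -1.0]]
contact_force: [2.4, 1.1, 6.4]
grip_width: 14.7
grasp_force: 20.0
```

```bash
python3 -c "
from h import *
s=arm.state();print(s['eef_pos'],s['contact_force'],s['ft_torque'],np.degrees(np.arctan2(s['eef_rot'][1,1],s['eef_rot'][0,1])))"
```

```text
[637.82954817  91.49543665  92.43353472] [2.43927513 1.1250338  6.42484562] [ 0.05348141 -0.29911688  0.01682917] 68.98438715442656
```

Request:
servo_tool --pt "0 0 0 0 0 0 3" --pt "0 0 0 0 0 0 4.5" --pt "0 0 0 0 0 0 4.5" --pt "0 0 0 0 0 0 4.5" --pt "0 0 -2.5 0 0 0 4.5" --pt "0 0 -5.5 0 0 0 4.5" --pt "0 0 -5.5 0 0 0 2" --pt "0 0 -5.5 0 0 0 0"

```text
t: 4.78
eef_pos: [638.4, 91.3, 148.4]
eef_rot: [[-0.932, 0.363, 0.003], [0.363, 0.932, 0.0], [-0.003, 0.001, -1.0]]
contact_force: [0.2, 0.7, 0.1]
grip_width: 35.0
grasp_force: 0.0
```

```bash
python3 -c "
from h import *
c=cam();crop(c,180,160,80,110,5,'c2.png')
print(arm.state()['eef_pos'],move([471,99,105],87),arm.state()['contact_force'])"
```

```text
[637.19193325  91.17892367 146.93917388] (array([15.77, -5.3 ,  4.19]), array([  0. ,   0. , -18.3])) [ 0.05015859 -0.70524604 -0.79654901]
```

View pics/c2.png

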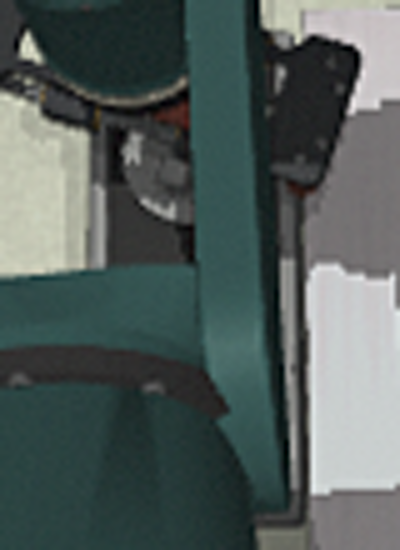

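Request:
servo_tool --pt "4 -1.3 0 0 0 -5 0" --pt "8 -2.7 0 0 0 -11 0" --pt "12 -4 2 0 0 -18 0" --pt "15.8 -5.3 4.2 0 0 -18.3 0" --pt "15.8 -5.3 4.2 0 0 -18.3 0" --pt "15.8 -5.3 4.2 0 0 -18.3 0" --pt "15.8 -5.3 4.2 0 0 -18.3 0"

```text
t: 5.42
eef_pos: [470.6, 99.2, 104.2]
eef_rot: [[-0.999, 0.053, -0.001], [0.053, 0.999, -0.0], [0.001, -0.0, -1.0]]
contact_force: [0.3, 0.1, 0.5]
grip_width: 0.5
grasp_force: 0.0
```

```bash
python3 -c "
from h import *
c=cam();crop(c,180,150,80,100,5,'c3.png')
print(arm.state()['eef_pos'],move([471,99,79],87),arm.state()['contact_force'],arm.state()['grip_width'])"
```

```text
[472.67244482  99.24290389 104.93344161] (array([ 0.17, -0.03,  2.59]), array([ 0. ,  0.1, -0. ])) [1.11641364 0.41929661 0.21096444] 0.5016437888499218
```

View pics/c3.png

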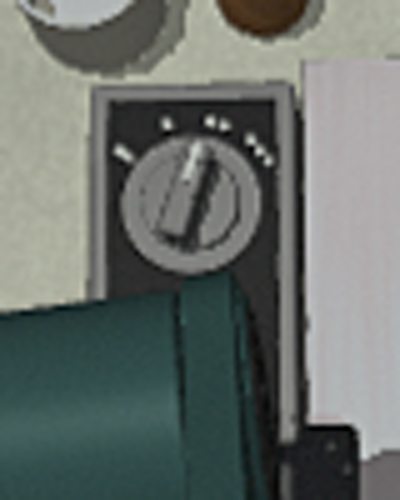

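The pointer now aims at the two dots. Press zero.

Request:
servo_tool --pt "0.1 0 1 0 0 0 0" --pt "0.1 0 1.8 0 0 0 0" --pt "0.1 0 2.3 0 0 0 0" --pt "0.1 0 2.6 0 0 0 0" --pt "0.1 0 2.65 0 0 0 0" --pt "0.1 0 2.65 0 0 0 0" --pt "0.1 0 2.65 0 0 0 0" --pt "0.1 0 2.65 0 0 0 0"

```text
t: 6.13
eef_pos: [472.6, 99.3, 79.7]
eef_rot: [[-0.999, 0.053, 0.004], [0.053, 0.999, -0.0], [-0.004, 0.0, -1.0]]
contact_force: [-0.2, -0.1, 12.4]
grip_width: 0.6
grasp_force: 6.0
```

Request:
servo_tool --pt "0 0 -3 0 0 0 0" --pt "0 0 -6.5 0 0 0 3" --pt "0 0 -6.5 0 0 0 7.8" --pt "0 0 -6.5 0 0 0 7.8"

```text
t: 6.47
eef_pos: [472.1, 99.4, 145.1]
eef_rot: [[-0.999, 0.053, 0.005], [0.053, 0.999, 0.0], [-0.005, 0.0, -1.0]]
contact_force: [-0.0, -0.4, -0.6]
grip_width: 16.9
grasp_force: 0.0
```

```bash
python3 -c "
from h import *
print(arm.state()['eef_pos'],arm.state()['contact_force'],move([578,300,140],60))"
```

```text
[472.07653106  99.39367315 145.06511132] [-0.00771893 -0.41125112 -0.57533981] (array([-9.52, 20.59,  0.56]), array([ 0.1,  0.3, 27. ]))
```

Request:
servo_tool --pt "-9.5 20.6 0.5 0 0 27 7.8" --pt "-9.5 20.6 0.5 0 0 27 7.8" --pt "-9.5 20.6 0.5 0 0 27 7.8" --pt "-9.5 20.6 0.5 0 0 27 7.8" --pt "-9.5 20.6 0.5 0 0 27 7.8" --pt "-9.5 20.6 0.5 0 0 27 7.8" --pt "-9.5 20.6 0.5 0 0 27 7.8" --pt "-9.5 20.6 0.5 0 0 27 7.8"

```text
t: 7.13
eef_pos: [574.9, 300.7, 136.1]
eef_rot: [[-0.867, 0.499, -0.003], [0.499, 0.867, -0.001], [0.002, -0.002, -1.0]]
contact_force: [-0.0, -0.7, -0.6]
grip_width: 70.2
grasp_force: 0.0
```

```bash
python3 -c "
from h import *
c=cam();crop(c,80,160,164,140,4.8,'c4.png')
print(arm.state()['eef_pos'],arm.state()['contact_force'],move([578,300,13],60))"
```

```text
[574.2680996  299.57624827 136.35712586] [ 0.15929844 -1.29390284  0.24048671] (array([-0.33,  0.26, 12.33]), array([-0.2, -0.1,  0. ]))
```

View pics/c4.png

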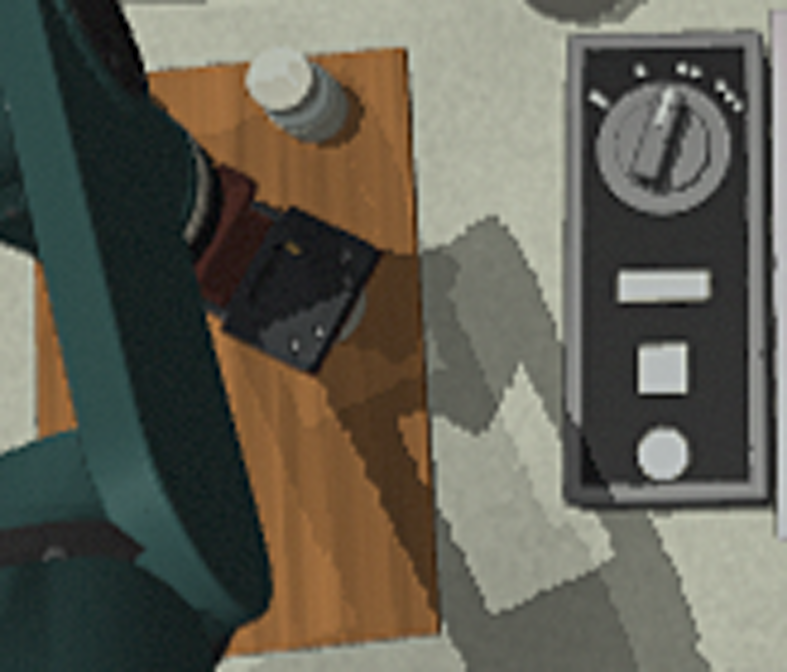

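Dial stays at two dots. The jar is still under the gripper, so descend.

Request:
servo_tool --pt "-0.1 0.1 3 0 0 0 7.8" --pt "-0.1 0.1 6 0 0 0 7.8" --pt "-0.1 0.1 9 0 0 0 7.8" --pt "-0.1 0.1 11 0 0 0 7.8" --pt "-0.1 0.1 12.3 0 0 0 7.8" --pt "-0.1 0.1 12.3 0 0 0 7.8"

```text
t: 7.68
eef_pos: [573.8, 298.0, 12.1]
eef_rot: [[-0.865, 0.501, -0.006], [0.501, 0.865, -0.003], [0.004, -0.005, -1.0]]
contact_force: [-0.7, -0.1, -0.1]
grip_width: 77.8
grasp_force: 0.0
```

Request:
servo_tool --pt "0 0 0 0 0 0 6.8" --pt "0 0 0 0 0 0 5" --pt "0 0 0 0 0 0 5" --pt "0 0 0 0 0 0 5" --pt "0 0 0 0 0 0 5" --pt "0 0 0 0 0 0 5" --grip_force 20

```text
t: 8.18
eef_pos: [578.0, 300.6, 17.0]
eef_rot: [[-0.866, 0.5, 0.003], [0.5, 0.866, 0.001], [-0.002, 0.002, -1.0]]
contact_force: [-0.2, -1.4, 6.8]
grip_width: 59.6
grasp_force: 20.0
```

Request:
servo_tool --pt "0 0 -3 0 0 0 5" --pt "0 0 -7 0 0 0 5" --pt "0 0 -11 0 0 0 5" --pt "0 0 -15 0 0 0 5" --pt "0 0 -15 0 0 0 5" --pt "0 0 -15 0 0 0 5"

```text
t: 8.68
eef_pos: [578.7, 301.3, 168.6]
eef_rot: [[-0.866, 0.5, 0.006], [0.5, 0.866, 0.002], [-0.004, 0.005, -1.0]]
contact_force: [0.1, -0.1, -2.4]
grip_width: 59.6
grasp_force: 20.0
```

```bash
python3 -c "
from h import *
s=arm.state()
print(s['eef_pos'],s['contact_force'],s['grip_width'],move([617,-74,165],87))"
```

```text
[578.69636664 301.30529705 168.61301877] [ 0.12015233 -0.13886332 -2.37079215] 59.594071558343906 (array([-22.08, -30.59,   0.29]), array([  0.2,   0.3, -27. ]))
```

Request:
servo_tool --pt "-22.1 -30.6 0 0 0 -27 5" --pt "-22.1 -30.6 0 0 0 -27 5" --pt "-22.1 -30.6 0 0 0 -27 5" --pt "-22.1 -30.6 0 0 0 -27 5" --pt "-22.1 -30.6 0 0 0 -27 5" --pt "-22.1 -30.6 0 0 0 -27 5" --pt "-22.1 -30.6 0 0 0 -27 5" --pt "-22.1 -30.6 0 0 0 -27 5"

```text
t: 9.35
eef_pos: [608.2, -28.3, 163.0]
eef_rot: [[-0.999, 0.052, -0.004], [0.052, 0.999, 0.001], [0.004, 0.0, -1.0]]
contact_force: [-0.6, -0.2, -2.1]
grip_width: 59.6
grasp_force: 20.0
```

```bash
python3 -c "
from h import *
s=arm.state()
print(s['eef_pos'],s['contact_force'],s['grip_width'],move([617,-74,165],87))"
```

```text
[608.23501215 -28.2994972  163.01694975] [-0.61903764 -0.19516455 -2.07513205] 59.57320087766998 (array([-1.11, -4.52, -0.2 ]), array([ 0. , -0.2, -0. ]))
```

Request:
servo_tool --pt "-1.1 -4.5 1 0 0 0 5" --pt "-1.1 -4.5 4 0 0 0 5" --pt "-1.1 -4.5 7 0 0 0 5" --pt "-1.1 -4.5 9.5 0 0 0 5" --pt "-1.1 -4.5 10.3 0 0 0 5" --pt "-1.1 -4.5 10.3 0 0 0 5" --pt "-1.1 -4.5 10.3 0 0 0 5" --pt "-1.1 -4.5 10.3 0 0 0 5"

```text
t: 10.02
eef_pos: [619.7, -72.0, 63.3]
eef_rot: [[-0.999, 0.052, 0.002], [0.052, 0.999, -0.0], [-0.002, -0.0, -1.0]]
contact_force: [0.4, -0.2, -1.6]
grip_width: 60.1
grasp_force: 20.0
```

Request:
servo_tool --pt "0 0 0.3 0 0 0 5" --pt "0 0 0.5 0 0 0 5" --pt "0 0 0.5 0 0 0 5" --pt "0 0 0.5 0 0 0 5"

```text
t: 10.35
eef_pos: [619.1, -72.1, 57.8]
eef_rot: [[-0.999, 0.052, 0.001], [0.052, 0.999, -0.0], [-0.001, -0.0, -1.0]]
contact_force: [-0.3, 0.4, -2.3]
grip_width: 59.4
grasp_force: 20.0
```

Request:
servo_tool --pt "0 0 0.2 0 0 0 5" --pt "0 0 0.4 0 0 0 5" --pt "0 0 0.4 0 0 0 5" --pt "0 0 0.4 0 0 0 5"

```text
t: 10.68
eef_pos: [619.2, -72.3, 53.9]
eef_rot: [[-0.999, 0.053, 0.001], [0.053, 0.999, -0.0], [-0.001, -0.0, -1.0]]
contact_force: [-0.7, 0.2, 3.5]
grip_width: 59.7
grasp_force: 20.0
```

Request:
servo_tool --pt "0 0 0.2 0 0 0 5" --pt "0 0 0.2 0 0 0 5" --pt "0 0 0.2 0 0 0 5"

```text
t: 10.93
eef_pos: [619.5, -72.3, 53.4]
eef_rot: [[-0.999, 0.052, 0.002], [0.052, 0.999, -0.001], [-0.002, -0.0, -1.0]]
contact_force: [-4.4, 1.1, 16.5]
grip_width: 59.8
grasp_force: 20.0
```

Request:
servo_tool --pt "0 0 -0.15 0 0 0 5" --pt "0 0 -0.15 0 0 0 6.5" --pt "0 0 -0.15 0 0 0 7.8" --pt "0 0 -0.15 0 0 0 7.8" --pt "0 0 -2 0 0 0 7.8" --pt "0 0 -6 0 0 0 7.8" --pt "0 0 -10 0 0 0 7.8" --pt "0 0 -11 0 0 0 7.8"

```text
t: 11.6
eef_pos: [622.3, -72.9, 167.0]
eef_rot: [[-0.999, 0.053, 0.008], [0.053, 0.999, -0.002], [-0.008, -0.002, -1.0]]
contact_force: [0.6, 0.7, 0.1]
grip_width: 77.6
grasp_force: 0.0
```

```bash
python3 -c "
from h import *
c=cam();crop(c,80,160,250,140,3.2,'c5.png')
s=arm.state()
print(s['eef_pos'],s['contact_force'],s['grip_width'],move([580,398,165],110))"
```

```text
[622.53387162 -72.98962982 166.88473503] [ 0.53525277 -0.18381104  1.79074506] 78.06297956349198 (array([ 6.72, 46.81,  0.05]), array([ -0.2,   0.5, -23. ]))
```

View pics/c5.png

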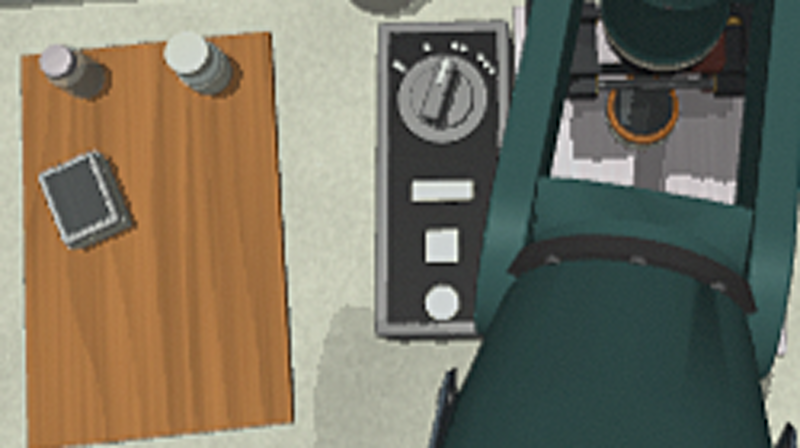

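Request:
servo_tool --pt "6.8 46.8 0.2 0 0 -24.4 7.8" --pt "6.8 46.8 0.2 0 0 -24.4 7.8" --pt "6.8 46.8 0.2 0 0 -24.4 7.8" --pt "6.8 46.8 0.2 0 0 -24.4 7.8" --pt "6.8 46.8 0.2 0 0 -24.4 7.8" --pt "6.8 46.8 0.2 0 0 -24.4 7.8" --pt "6.8 46.8 0.2 0 0 -24.4 7.8" --pt "6.8 46.8 0.2 0 0 -24.4 7.8"

```text
t: 12.32
eef_pos: [586.9, 261.4, 157.9]
eef_rot: [[-0.931, -0.365, -0.002], [-0.365, 0.931, -0.001], [0.003, 0.0, -1.0]]
contact_force: [0.5, 0.6, 0.0]
grip_width: 78.0
grasp_force: 0.0
```

```bash
python3 -c "
from h import *
s=arm.state()
print(s['eef_pos'],move([581,398,90],111.4))"
```

```text
[586.87474661 261.39835436 157.91990061] (array([-4.45, 12.93,  6.78]), array([ 0. , -0.1, -0. ]))
```

Request:
servo_tool --pt "-4.4 12.9 0 0 0 0 7.8" --pt "-4.4 12.9 0 0 0 0 7.8" --pt "-4.4 12.9 2 0 0 0 7.8" --pt "-4.4 12.9 5 0 0 0 7.8" --pt "-4.4 12.9 7 0 0 0 7.8" --pt "-4.4 12.9 7 0 0 0 7.8" --pt "-4.4 12.9 7 0 0 0 7.8" --pt "-4.4 12.9 7 0 0 0 7.8"

```text
t: 12.98
eef_pos: [582.6, 395.4, 90.0]
eef_rot: [[-0.931, -0.364, -0.0], [-0.364, 0.931, -0.0], [0.0, -0.0, -1.0]]
contact_force: [-0.1, -0.3, -0.1]
grip_width: 77.9
grasp_force: 0.0
```

```bash
python3 -c "
from h import *
s=arm.state()
print(s['eef_pos'],move([581,398,15],111.4))"
```

```text
[582.61380263 395.36880921  89.99335223] (array([0.05, 0.31, 7.5 ]), array([-0. , -0. , -0.1]))
```

Request:
servo_tool --pt "0 0.3 3 0 0 0 7.8" --pt "0 0.3 6 0 0 0 7.8" --pt "0 0.3 7.4 0 0 0 7.8" --pt "0 0.3 7.5 0 0 0 7.8" --pt "0 0.3 7.5 0 0 0 7.8" --pt "0 0.3 7.5 0 0 0 7.8"

```text
t: 13.48
eef_pos: [582.6, 399.0, 16.8]
eef_rot: [[-0.931, -0.364, 0.002], [-0.364, 0.931, 0.001], [-0.003, 0.0, -1.0]]
contact_force: [0.3, -0.4, -0.4]
grip_width: 78.3
grasp_force: 0.0
```

Request:
servo_tool --pt "0 0 0 0 0 0 6.5" --pt "0 0 0 0 0 0 5.5" --pt "0 0 0 0 0 0 4" --pt "0 0 0 0 0 0 4" --pt "0 0 0 0 0 0 4" --pt "0 0 0 0 0 0 4" --grip_force 20

```text
t: 13.98
eef_pos: [581.4, 399.2, 15.5]
eef_rot: [[-0.931, -0.365, 0.001], [-0.365, 0.931, 0.001], [-0.001, 0.0, -1.0]]
contact_force: [-0.4, 0.9, 4.2]
grip_width: 50.2
grasp_force: 20.0
```

Request:
servo_tool --pt "0 0 -3 0 0 0 4" --pt "0 0 -7 0 0 0 4" --pt "0 0 -11 0 0 0 4" --pt "0 0 -15 0 0 0 4" --pt "0 0 -15 0 0 0 4" --pt "0 0 -15 0 0 0 4" --pt "0 0 -15 0 0 0 4"

```text
t: 14.57
eef_pos: [580.3, 398.2, 163.8]
eef_rot: [[-0.931, -0.365, -0.002], [-0.365, 0.931, -0.001], [0.002, -0.0, -1.0]]
contact_force: [-1.7, 0.2, -1.9]
grip_width: 49.6
grasp_force: 20.0
```

```bash
python3 -c "
from h import *
s=arm.state()
print(s['eef_pos'],move([500,-68,165],87))"
```

```text
[580.28136986 398.19182347 163.82220825] (array([ 24.48, -40.48,  -0.06]), array([-0. , -0.1, 24.4]))
```

Request:
servo_tool --pt "24.5 -40.5 0 0 0 24.4 4" --pt "24.5 -40.5 0 0 0 24.4 4" --pt "24.5 -40.5 0 0 0 24.4 4" --pt "24.5 -40.5 0 0 0 24.4 4" --pt "24.5 -40.5 0 0 0 24.4 4" --pt "24.5 -40.5 0 0 0 24.4 4" --pt "24.5 -40.5 0 0 0 24.4 4" --pt "24.5 -40.5 0 0 0 24.4 4"

```text
t: 15.23
eef_pos: [521.5, 68.4, 162.3]
eef_rot: [[-0.999, 0.052, -0.005], [0.052, 0.999, -0.0], [0.005, -0.001, -1.0]]
contact_force: [1.4, -0.6, -2.8]
grip_width: 50.0
grasp_force: 20.0
```

```bash
python3 -c "
from h import *
c=cam(); crop(c,80,160,250,140,3.2,'c6.png')
s=arm.state()
print(s['eef_pos'],s['grip_width'],move([500,-68,165],87))"
```

```text
[519.9183089   61.51019363 162.10500341] 49.77442334211615 (array([  1.29, -13.04,  -0.2 ]), array([-0.3, -0.4, -0.1]))
```

Request:
servo_tool --pt "1.3 -13 0 0 0 0 4" --pt "1.3 -13 0 0 0 0 4" --pt "1.3 -13 0 0 0 0 4" --pt "1.3 -13 0 0 0 0 4" --pt "1.3 -13 3 0 0 0 4" --pt "1.3 -13 6 0 0 0 4" --pt "1.3 -13 9 0 0 0 4" --pt "1.3 -13 9 0 0 0 4"

```text
t: 15.95
eef_pos: [498.9, -57.3, 68.8]
eef_rot: [[-0.999, 0.053, -0.013], [0.053, 0.999, 0.003], [0.013, 0.003, -1.0]]
contact_force: [-0.2, 0.4, -1.5]
grip_width: 49.9
grasp_force: 20.0
```

Request:
servo_tool --pt "0 0 0.5 0 0 0 4" --pt "0 0 1 0 0 0 4" --pt "0 0 1 0 0 0 4" --pt "0 0 1 0 0 0 4" --pt "0 0 1 0 0 0 4"

```text
t: 16.37
eef_pos: [505.6, -59.0, 66.0]
eef_rot: [[-0.999, 0.052, 0.002], [0.052, 0.999, -0.001], [-0.002, -0.0, -1.0]]
contact_force: [0.1, 0.2, -1.8]
grip_width: 49.9
grasp_force: 20.0
```

Request:
servo_tool --pt "0 0 0.5 0 0 0 4" --pt "0 0 1 0 0 0 4" --pt "0 0 1.2 0 0 0 4" --pt "0 0 1.2 0 0 0 4" --pt "0 0 1.2 0 0 0 4"

```text
t: 16.78
eef_pos: [504.5, -58.9, 52.7]
eef_rot: [[-0.999, 0.053, -0.001], [0.053, 0.999, 0.0], [0.001, 0.0, -1.0]]
contact_force: [0.3, -0.4, -2.4]
grip_width: 50.0
grasp_force: 20.0
```

Request:
servo_tool --pt "0 0 0.15 0 0 0 4" --pt "0 0 0.15 0 0 0 4" --pt "0 0 0.15 0 0 0 4"

```text
t: 17.03
eef_pos: [504.7, -58.9, 52.3]
eef_rot: [[-0.999, 0.053, 0.0], [0.053, 0.999, -0.0], [-0.0, -0.0, -1.0]]
contact_force: [-2.3, 0.1, 9.3]
grip_width: 49.7
grasp_force: 20.0
```

Request:
servo_tool --pt "0 0 -0.1 0 0 0 4.8" --pt "0 0 -0.1 0 0 0 6" --pt "0 0 -0.1 0 0 0 7" --pt "0 0 -0.1 0 0 0 7" --pt "0 0 -2 0 0 0 7" --pt "0 0 -6 0 0 0 6" --pt "0 0 -10 0 0 0 3" --pt "0 0 -10 0 0 0 0"

```text
t: 17.7
eef_pos: [509.3, -60.0, 157.8]
eef_rot: [[-0.999, 0.052, 0.011], [0.052, 0.999, -0.003], [-0.011, -0.002, -1.0]]
contact_force: [1.3, -0.7, -0.5]
grip_width: 53.6
grasp_force: 0.0
```

```bash
python3 -c "
from h import *
s=arm.state()
print(s['eef_pos'],s['contact_force'],s['grip_width'],move([515.5,97,105],87))"
```

```text
[509.30967408 -60.02861554 157.76146202] [ 1.27299424 -0.68677126 -0.47711155] 53.55392791937663 (array([ 0.26, 15.73,  5.24]), array([-0.1,  0.6, -0. ]))
```

Request:
servo_tool --pt "0 15.7 0 0 0 0 0" --pt "0 15.7 0 0 0 0 0" --pt "0 15.7 0 0 0 0 0" --pt "0 15.7 0 0 0 0 0" --pt "0 15.7 4 0 0 0 0" --pt "0 15.7 4.8 0 0 0 0" --pt "0 15.7 4.8 0 0 0 0" --pt "0 15.7 4.8 0 0 0 0"

```text
t: 18.37
eef_pos: [512.1, 97.2, 102.9]
eef_rot: [[-0.999, 0.053, -0.002], [0.053, 0.999, -0.0], [0.002, -0.001, -1.0]]
contact_force: [0.7, -0.2, 0.1]
grip_width: 1.5
grasp_force: 0.0
```

```bash
python3 -c "
from h import *
c=cam();crop(c,80,160,250,140,3.2,'c7.png')
s=arm.state()
print(s['eef_pos'],s['contact_force'],s['grip_width'],move([515.5,97,79],87))"
```

```text
[513.05348479  97.07252919 103.75288339] [-0.34853512 -0.85553636  0.58191665] 0.6894985485782774 (array([-0.25,  0.01,  2.48]), array([-0. , -0. , -0.1]))
```

View pics/c7.png

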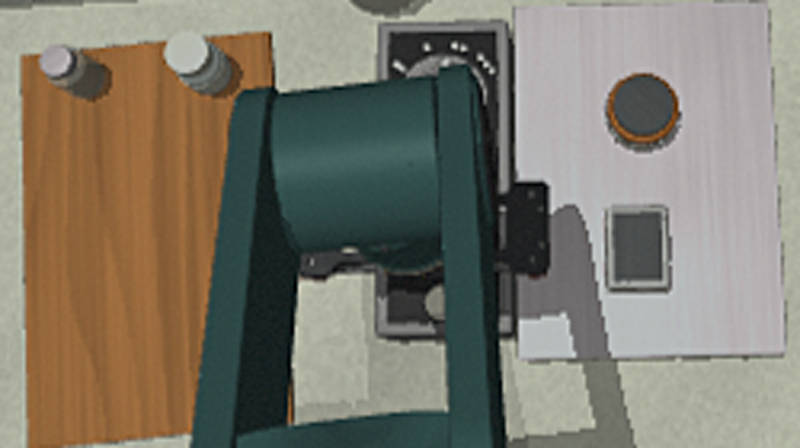

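Both goods stand upright on the plate, with the jar at (643,108) and the tin at (638,247). Press hold.

Request:
servo_tool --pt "-0.1 0 1 0 0 0 0" --pt "-0.1 0 1.8 0 0 0 0" --pt "-0.1 0 2.3 0 0 0 0" --pt "-0.1 0 2.55 0 0 0 0" --pt "-0.1 0 2.55 0 0 0 0" --pt "-0.1 0 2.55 0 0 0 0" --pt "-0.1 0 2.55 0 0 0 0" --pt "-0.1 0 2.55 0 0 0 0"

```text
t: 19.08
eef_pos: [515.1, 97.1, 79.6]
eef_rot: [[-0.999, 0.053, 0.003], [0.053, 0.999, -0.001], [-0.003, -0.001, -1.0]]
contact_force: [-3.3, -1.4, 17.5]
grip_width: 0.3
grasp_force: 8.7
```

Request:
servo_tool --pt "0 0 -1 0 0 0 0" --pt "0 0 -2.5 0 0 0 0" --pt "-2.2 -0.1 -2.5 0 0 0 0" --pt "-4.3 -0.1 -2.5 0 0 0 0" --pt "-4.3 -0.1 -2.5 0 0 0 0" --pt "-4.3 -0.1 -2.5 0 0 0 0" --pt "-4.3 -0.1 -2.5 0 0 0 0"

```text
t: 19.67
eef_pos: [555.3, 94.4, 102.3]
eef_rot: [[-0.999, 0.053, -0.002], [0.053, 0.999, -0.0], [0.002, -0.0, -1.0]]
contact_force: [-0.3, 0.2, 0.4]
grip_width: 0.1
grasp_force: 0.0
```

```bash
python3 -c "
from h import *
s=arm.state()
print(s['eef_pos'],move([560,94.5,79],87))"
```

```text
[555.27612984  94.39406822 102.29189227] (array([-0.48,  0.04,  2.33]), array([-0. , -0.1, -0. ]))
```

Request:
servo_tool --pt "-0.2 0 0.9 0 0 0 0" --pt "-0.2 0 1.7 0 0 0 0" --pt "-0.2 0 2.2 0 0 0 0" --pt "-0.2 0 2.5 0 0 0 0" --pt "-0.2 0 2.5 0 0 0 0" --pt "-0.2 0 2.5 0 0 0 0" --pt "-0.2 0 2.5 0 0 0 0" --pt "-0.2 0 2.5 0 0 0 0"

```text
t: 20.33
eef_pos: [558.2, 94.5, 79.5]
eef_rot: [[-0.999, 0.052, -0.0], [0.052, 0.999, -0.0], [0.0, -0.0, -1.0]]
contact_force: [-5.9, -1.1, 21.6]
grip_width: 0.6
grasp_force: 10.9
```

Request:
servo_tool --pt "0 0 -1 0 0 0 0" --pt "0 0 -4 0 0 0 0" --pt "0 0 -8 0 0 0 3" --pt "0 0 -8.5 0 0 0 7.5" --pt "0 0 -8.5 0 0 0 7.5" --pt "0 0 -8.5 0 0 0 7.5"

```text
t: 20.83
eef_pos: [558.2, 94.5, 162.3]
eef_rot: [[-0.999, 0.053, -0.001], [0.053, 0.999, -0.0], [0.001, -0.0, -1.0]]
contact_force: [-0.5, -0.3, -0.2]
grip_width: 23.7
grasp_force: 0.0
```

Run:
```python
from h import *
s=arm.state()
c=cam()
def q(U,V,z): return w(c,80+(U+.5)/3.2-.5,160+(V+.5)/3.2-.5,z).round(1)
print("tin",q(638,245,40),"lid",q(643,105,48))
print(s['eef_pos'],s['grip_width'],move([505,-59,163],87))
```

```text
tin [510.3 -62.4  40. ] lid [627.  -75.3  48. ]
[558.20241403  94.45199294 162.30592039] 23.657870943671124 (array([  4.43, -15.6 ,  -0.14]), array([-0. , -0.1, -0. ]))
```

Request:
servo_tool --pt "5 -15.5 0 0 0 0 7.5" --pt "5 -15.5 0 0 0 0 7.5" --pt "5 -15.5 0 0 0 0 7.5" --pt "5 -15.5 0 0 0 0 7.5" --pt "5 -15.5 1 0 0 0 7.5" --pt "5 -15.5 4 0 0 0 7.5" --pt "5 -15.5 6 0 0 0 7.5" --pt "5 -15.5 6 0 0 0 7.5"

```text
t: 21.55
eef_pos: [496.3, -56.6, 98.0]
eef_rot: [[-0.999, 0.054, -0.01], [0.054, 0.999, 0.003], [0.01, 0.002, -1.0]]
contact_force: [-0.5, 0.6, -0.5]
grip_width: 74.5
grasp_force: 0.0
```

Run:
```python
from h import *
s=arm.state()
c=cam(); crop(c,80,160,250,140,3.2,'c8.png')
print(s['eef_pos'],s['grip_width'],move([507,-60,52.5],87))
```

```text
[496.34327558 -56.5806229   97.97331379] 74.50482899419973 (array([-0.99, -0.29,  4.72]), array([ 0.1, -0.4, -0. ]))
```

View pics/c8.png

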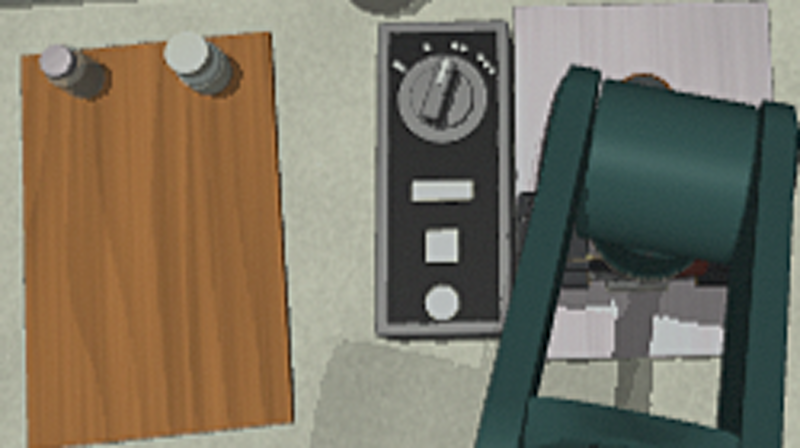

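The tin is hidden under the gripper, but nothing has moved since the last view of it. Descend and grip.

Request:
servo_tool --pt "-0.7 -0.2 1 0 0 0 7.5" --pt "-0.7 -0.2 3 0 0 0 7.5" --pt "-0.7 -0.2 4.5 0 0 0 7.5" --pt "-0.7 -0.2 4.6 0 0 0 7.5" --pt "-0.7 -0.2 4.6 0 0 0 7.5" --pt "-0.7 -0.2 4.6 0 0 0 7.5"

```text
t: 22.1
eef_pos: [508.6, -60.0, 57.6]
eef_rot: [[-0.999, 0.052, 0.001], [0.052, 0.999, -0.0], [-0.001, -0.0, -1.0]]
contact_force: [0.2, -0.4, 0.1]
grip_width: 75.1
grasp_force: 0.0
```

Request:
servo_tool --pt "0 0 0 0 0 0 6.5" --pt "0 0 0 0 0 0 5.5" --pt "0 0 0 0 0 0 4" --pt "0 0 0 0 0 0 4" --pt "0 0 0 0 0 0 4" --pt "0 0 0 0 0 0 4" --grip_force 20

```text
t: 22.6
eef_pos: [507.9, -60.1, 57.4]
eef_rot: [[-0.999, 0.053, 0.001], [0.053, 0.999, -0.0], [-0.001, -0.0, -1.0]]
contact_force: [-0.9, 1.6, 6.1]
grip_width: 50.2
grasp_force: 20.0
```

Request:
servo_tool --pt "0 0 -3 0 0 0 4" --pt "0 0 -6 0 0 0 4" --pt "1 -4 -7 0 0 0 4" --pt "2 -8 -7 0 0 0 4" --pt "3 -12 -7 0 0 0 4" --pt "4 -16 -7 0 0 0 4" --pt "4 -20 -7 0 0 0 4" --pt "4 -24 -7 0 0 0 4"

```text
t: 23.27
eef_pos: [453.5, -299.0, 126.7]
eef_rot: [[-0.999, 0.053, -0.001], [0.053, 0.999, 0.001], [0.001, 0.001, -1.0]]
contact_force: [0.9, -0.2, -1.8]
grip_width: 50.1
grasp_force: 20.0
```

Run:
```python
from h import *
s=arm.state()
print(s['eef_pos'],s['grip_width'],s['contact_force'],move([454,-349,80],86.5))
```

```text
[ 453.4806012  -298.99054576  126.66623362] 50.082241752049995 [ 0.87202573 -0.23508231 -1.7765224 ] (array([-0.32, -4.99,  4.66]), array([ 0. , -0.1,  0.5]))
```

Request:
servo_tool --pt "-0.3 -4 0 0 0 0.5 4" --pt "-0.3 -4.9 0 0 0 0.5 4" --pt "-0.3 -4.9 0 0 0 0.5 4" --pt "-0.3 -4.9 0 0 0 0.5 4" --pt "-0.3 -4.9 0 0 0 0.5 4" --pt "-0.3 -4.9 0 0 0 0.5 4"

```text
t: 23.77
eef_pos: [455.1, -344.7, 126.6]
eef_rot: [[-0.998, 0.06, -0.001], [0.06, 0.998, 0.001], [0.001, 0.001, -1.0]]
contact_force: [-1.1, 0.4, -2.0]
grip_width: 50.0
grasp_force: 20.0
```

Run:
```python
from h import *
s=arm.state()
c=cam(); crop(c,320,160,130,140,4.2,'c9.png')
print(s['eef_pos'],s['grip_width'],s['contact_force'],move([454,-349,20],86.5))
```

```text
[ 455.08018056 -344.65037091  126.59185103] 50.004298967699874 [-1.06762364  0.42913102 -2.00328659] (array([ 0.09, -0.44, 10.67]), array([ 0.1, -0.1,  0.1]))
```

View pics/c9.png

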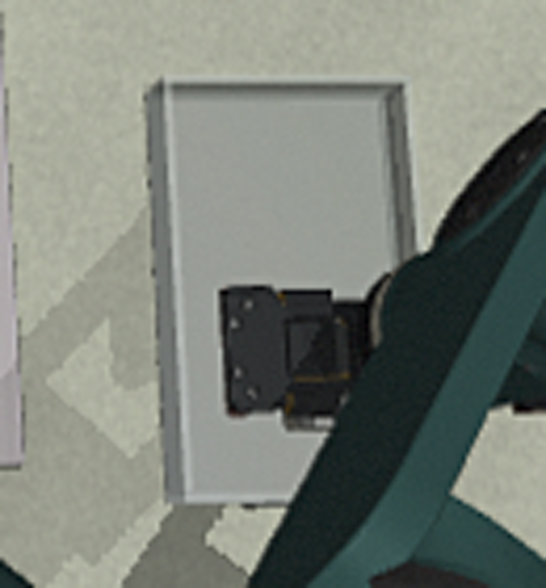

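Request:
servo_tool --pt "0.1 -0.4 2 0 0 0 4" --pt "0.1 -0.4 5 0 0 0 4" --pt "0.1 -0.4 8 0 0 0 4" --pt "0.1 -0.4 10 0 0 0 4" --pt "0.1 -0.4 10.4 0 0 0 4" --pt "0.1 -0.4 10.4 0 0 0 4" --pt "0.1 -0.4 10.4 0 0 0 4"

```text
t: 24.4
eef_pos: [454.8, -350.4, 23.7]
eef_rot: [[-0.998, 0.06, 0.0], [0.06, 0.998, -0.001], [-0.0, -0.0, -1.0]]
contact_force: [-0.4, -0.8, -1.5]
grip_width: 50.2
grasp_force: 20.0
```

Request:
servo_tool --pt "0 0 0.2 0 0 0 4" --pt "0 0 0.4 0 0 0 4" --pt "0 0 0.4 0 0 0 4" --pt "0 0 0.4 0 0 0 4"

```text
t: 24.73
eef_pos: [454.5, -351.0, 19.7]
eef_rot: [[-0.998, 0.061, 0.001], [0.061, 0.998, -0.001], [-0.001, -0.001, -1.0]]
contact_force: [-0.2, -0.0, -1.6]
grip_width: 49.5
grasp_force: 20.0
```

Request:
servo_tool --pt "0 0 0.15 0 0 0 4" --pt "0 0 0.3 0 0 0 4" --pt "0 0 0.3 0 0 0 4" --pt "0 0 0.3 0 0 0 4"

```text
t: 25.07
eef_pos: [454.5, -351.1, 17.4]
eef_rot: [[-0.998, 0.061, 0.001], [0.061, 0.998, -0.001], [-0.001, -0.001, -1.0]]
contact_force: [-1.6, 1.7, 11.3]
grip_width: 49.5
grasp_force: 20.0
```

Request:
servo_tool --pt "0 0 -0.05 0 0 0 4.8" --pt "0 0 -0.05 0 0 0 5.8" --pt "0 0 -0.05 0 0 0 6.8" --pt "0 0 -0.05 0 0 0 6.8" --pt "0 0 -2 0 0 0 6.8" --pt "0 0 -6 0 0 0 6.8" --pt "0 0 -10 0 0 0 7.8" --pt "0 0 -13 0 0 0 7.8"

```text
t: 25.73
eef_pos: [454.6, -351.0, 148.3]
eef_rot: [[-0.998, 0.061, 0.001], [0.061, 0.998, -0.001], [-0.001, -0.001, -1.0]]
contact_force: [0.8, -0.4, 0.2]
grip_width: 76.7
grasp_force: 0.0
```

Run:
```python
from h import *
s=arm.state()
print(s['eef_pos'],s['grip_width'],s['contact_force'],move([623,-73.5,150],87))
```

```text
[ 454.57289756 -350.9963351   148.28385479] 76.68014185877614 [ 0.77596967 -0.35928242  0.15589882] (array([-15.11,  28.73,  -0.18]), array([-0.1,  0. , -0.5]))
```

Request:
servo_tool --pt "-15 28.7 0 0 0 -0.5 7.8" --pt "-15 28.7 0 0 0 -0.5 7.8" --pt "-15 28.7 0 0 0 -0.5 7.8" --pt "-15 28.7 0 0 0 -0.5 7.8" --pt "-15 28.7 0 0 0 -0.5 7.8" --pt "-15 28.7 0 0 0 -0.5 7.8" --pt "-15 28.7 0 0 0 -0.5 7.8" --pt "-15 28.7 0 0 0 -0.5 7.8"

```text
t: 26.4
eef_pos: [622.7, -70.4, 145.7]
eef_rot: [[-0.999, 0.052, 0.0], [0.052, 0.999, 0.001], [-0.0, 0.001, -1.0]]
contact_force: [0.9, -0.9, 0.3]
grip_width: 77.7
grasp_force: 0.0
```

Run:
```python
from h import *
s=arm.state()
c=cam(); crop(c,230,150,215,150,3.7,'c10.png')
print(s['eef_pos'],s['grip_width'],s['contact_force'],move([622,-73,54],87))
```

```text
[622.72428925 -70.37840095 145.69665716] 77.73740764262787 [ 0.91771857 -0.87098644  0.33696183] (array([ 0.35, -0.73,  9.18]), array([0.2, 0.2, 0.1]))
```

View pics/c10.png

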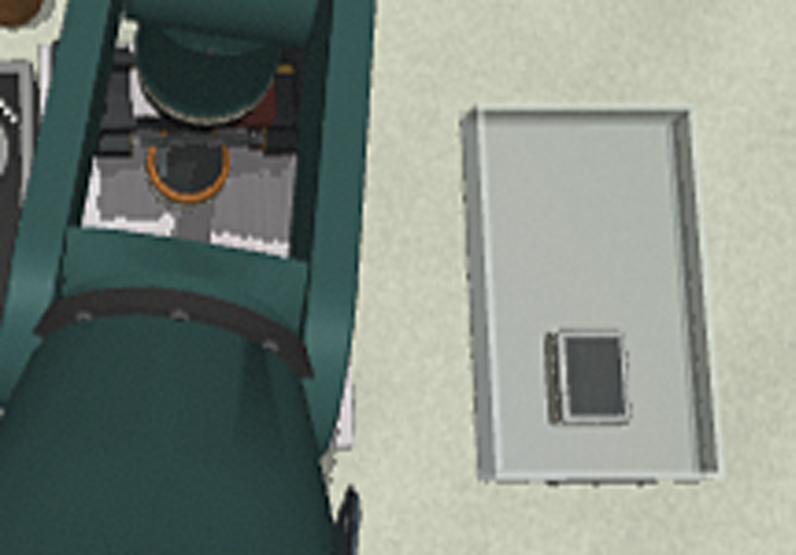

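The tin stands inside the bin at (595,377), and the jar is still under the gripper.

Request:
servo_tool --pt "0.1 -0.3 3 0 0 0 7.8" --pt "0.1 -0.3 6 0 0 0 7.8" --pt "0.1 -0.3 8.5 0 0 0 7.8" --pt "0.1 -0.3 9.2 0 0 0 7.8" --pt "0.1 -0.3 9.2 0 0 0 7.8" --pt "0.1 -0.3 9.2 0 0 0 7.8"

```text
t: 26.95
eef_pos: [620.5, -76.6, 54.2]
eef_rot: [[-0.999, 0.053, -0.0], [0.053, 0.999, -0.0], [0.0, -0.0, -1.0]]
contact_force: [0.6, -0.3, 0.5]
grip_width: 78.0
grasp_force: 0.0
```

Request:
servo_tool --pt "0 0 0 0 0 0 6.8" --pt "0 0 0 0 0 0 5" --pt "0 0 0 0 0 0 5" --pt "0 0 0 0 0 0 5" --pt "0 0 0 0 0 0 5" --pt "0 0 0 0 0 0 5" --grip_force 20

```text
t: 27.45
eef_pos: [621.5, -76.3, 55.5]
eef_rot: [[-0.999, 0.053, 0.003], [0.053, 0.999, -0.0], [-0.003, -0.0, -1.0]]
contact_force: [0.2, 1.3, 7.3]
grip_width: 59.8
grasp_force: 20.0
```

Request:
servo_tool --pt "0 0 -3 0 0 0 5" --pt "0 0 -6 0 0 0 5" --pt "0 0 -9 0 0 0 5" --pt "0 0 -9 0 0 0 5" --pt "0 0 -9 0 0 0 5"

```text
t: 27.87
eef_pos: [621.7, -76.8, 145.9]
eef_rot: [[-0.999, 0.053, 0.004], [0.053, 0.999, -0.001], [-0.004, -0.001, -1.0]]
contact_force: [-0.4, 0.1, -3.2]
grip_width: 59.9
grasp_force: 20.0
```

Run:
```python
from h import *
s=arm.state()
print(s['eef_pos'],s['grip_width'],s['contact_force'],move([570,-356,140],86.5))
```

```text
[621.73040639 -76.83992902 145.9464291 ] 59.853727564769784 [-0.38913886  0.12933478 -3.23322684] (array([  3.7 , -28.15,   0.61]), array([-0.1,  0.2,  0.5]))
```

Request:
servo_tool --pt "3.7 -28.1 0 0 0 0.5 5" --pt "3.7 -28.1 0 0 0 0.5 5" --pt "3.7 -28.1 0 0 0 0.5 5" --pt "3.7 -28.1 0 0 0 0.5 5" --pt "3.7 -28.1 0 0 0 0.5 5" --pt "3.7 -28.1 0 0 0 0.5 5" --pt "3.7 -28.1 0 0 0 0.5 5" --pt "3.7 -28.1 0 0 0 0.5 5"

```text
t: 28.53
eef_pos: [566.3, -361.7, 141.8]
eef_rot: [[-0.998, 0.066, -0.002], [0.066, 0.998, -0.003], [0.002, -0.003, -1.0]]
contact_force: [0.5, -0.5, -1.9]
grip_width: 59.4
grasp_force: 20.0
```

Run:
```python
from h import *
s=arm.state()
print(s['eef_pos'],s['grip_width'],s['contact_force'],move([570,-356,22],86.5))
```

```text
[ 566.26425369 -361.67102712  141.84210494] 59.388668130787195 [ 0.4524705  -0.52872084 -1.90346462] (array([-0.36,  0.62, 11.98]), array([-0.2, -0.1, -0.3]))
```

Request:
servo_tool --pt "-0.2 0.4 2 0 0 0 5" --pt "-0.2 0.4 5 0 0 0 5" --pt "-0.2 0.4 8 0 0 0 5" --pt "-0.2 0.4 11 0 0 0 5" --pt "-0.2 0.4 12 0 0 0 5" --pt "-0.2 0.4 12 0 0 0 5" --pt "-0.2 0.4 12 0 0 0 5" --pt "-0.2 0.4 12 0 0 0 5"

```text
t: 29.2
eef_pos: [571.8, -351.7, 25.2]
eef_rot: [[-0.998, 0.061, 0.002], [0.061, 0.998, -0.001], [-0.002, -0.001, -1.0]]
contact_force: [-0.0, 0.3, -2.7]
grip_width: 59.5
grasp_force: 20.0
```

Request:
servo_tool --pt "0 0 0.2 0 0 0 5" --pt "0 0 0.4 0 0 0 5" --pt "0 0 0.4 0 0 0 5" --pt "0 0 0.4 0 0 0 5"

```text
t: 29.53
eef_pos: [571.2, -351.3, 20.7]
eef_rot: [[-0.998, 0.061, 0.001], [0.061, 0.998, -0.001], [-0.001, -0.001, -1.0]]
contact_force: [-0.5, -0.0, -2.5]
grip_width: 59.7
grasp_force: 20.0
```

Request:
servo_tool --pt "0 0 0.2 0 0 0 5" --pt "0 0 0.4 0 0 0 5" --pt "0 0 0.5 0 0 0 5" --pt "0 0 0.5 0 0 0 5" --pt "0 0 0.5 0 0 0 5"

```text
t: 29.95
eef_pos: [570.9, -351.2, 15.5]
eef_rot: [[-0.998, 0.061, 0.0], [0.061, 0.998, -0.0], [-0.0, -0.0, -1.0]]
contact_force: [-1.1, 0.7, 3.8]
grip_width: 59.8
grasp_force: 20.0
```

Request:
servo_tool --pt "0 0 0.05 0 0 0 5" --pt "0 0 0 0 0 0 6.4" --pt "0 0 0 0 0 0 7.8" --pt "0 0 0 0 0 0 7.8" --pt "0 0 -2 0 0 0 7.8" --pt "0 0 -6 0 0 0 7.8" --pt "0 0 -10 0 0 0 6" --pt "0 0 -14 0 0 0 4.5"

```text
t: 30.62
eef_pos: [570.4, -350.8, 155.6]
eef_rot: [[-0.998, 0.061, -0.001], [0.061, 0.998, 0.001], [0.001, 0.001, -1.0]]
contact_force: [1.3, -1.1, 0.3]
grip_width: 67.7
grasp_force: 0.0
```

Run:
```python
from h import *
s=arm.state()
print(s['eef_pos'],s['grip_width'],s['contact_force'],move([637.5,91,155],69.5))
```

```text
[ 570.39979915 -350.78614113  155.64100815] 67.71870029000198 [ 1.32204316 -1.11337707  0.34295981] (array([-3.99, 44.51,  0.1 ]), array([ 0. , -0.1, 17. ]))
```

Request:
servo_tool --pt "-4 44.5 0 0 0 17 4.5" --pt "-4 44.5 0 0 0 17 4.5" --pt "-4 44.5 0 0 0 17 4.5" --pt "-4 44.5 0 0 0 17 4.5" --pt "-4 44.5 0 0 0 17 4.5" --pt "-4 44.5 0 0 0 17 4.5" --pt "-4 44.5 0 0 0 17 4.5" --pt "-4 44.5 0 0 0 17 4.5"

```text
t: 31.28
eef_pos: [621.0, -19.8, 154.8]
eef_rot: [[-0.937, 0.351, 0.0], [0.351, 0.937, -0.0], [-0.0, -0.0, -1.0]]
contact_force: [1.1, -0.3, 1.2]
grip_width: 44.9
grasp_force: 0.0
```

Run:
```python
from h import *
s=arm.state()
print(s['eef_pos'],s['grip_width'],s['contact_force'],move([637.5,91,155],69.5))
```

```text
[621.00758687 -19.78109883 154.75995196] 44.899058729532754 [ 1.10281362 -0.25352227  1.23841353] (array([ 2.34, 10.95, -0.02]), array([-0.,  0., -0.]))
```

Request:
servo_tool --pt "2.3 10.9 0 0 0 0 4.5" --pt "2.3 10.9 0 0 0 0 4.5" --pt "2.3 10.9 0 0 0 0 4.5" --pt "2.3 10.9 0 0 0 0 4.5" --pt "2.3 10.9 0 0 0 0 4.5" --pt "2.3 10.9 0 0 0 0 4.5"

```text
t: 31.78
eef_pos: [637.4, 87.8, 154.6]
eef_rot: [[-0.937, 0.35, -0.001], [0.35, 0.937, -0.001], [0.0, -0.001, -1.0]]
contact_force: [-0.2, -0.0, -0.7]
grip_width: 45.1
grasp_force: 0.0
```

Run:
```python
from h import *
s=arm.state()
print(s['eef_pos'],s['grip_width'],s['contact_force'],move([637.5,91,92],69.5))
```

```text
[637.43937954  87.83449727 154.56656971] 45.055104681649276 [-1.65048752e-01 -4.56569843e-04 -7.14075449e-01] (array([0.1 , 0.3 , 6.26]), array([-0.1, -0. ,  0. ]))
```

Request:
servo_tool --pt "0.1 0.2 2 0 0 0 4.5" --pt "0.1 0.2 4 0 0 0 4.5" --pt "0.1 0.2 5.5 0 0 0 4.5" --pt "0.1 0.2 6.2 0 0 0 4.5" --pt "0.1 0.2 6.2 0 0 0 4.5" --pt "0.1 0.2 6.2 0 0 0 4.5"

```text
t: 32.28
eef_pos: [637.5, 89.3, 93.0]
eef_rot: [[-0.936, 0.352, -0.0], [0.352, 0.936, -0.0], [0.0, -0.0, -1.0]]
contact_force: [-0.1, 0.8, -0.1]
grip_width: 44.8
grasp_force: 0.0
```

Request:
servo_tool --pt "0 0 0 0 0 0 3" --pt "0 0 0 0 0 0 2" --pt "0 0 0 0 0 0 1" --pt "0 0 0 0 0 0 1" --pt "0 0 0 0 0 0 1" --pt "0 0 0 0 0 0 1" --pt "0 0 0 0 0 0 1"

```text
t: 32.87
eef_pos: [638.1, 91.3, 93.5]
eef_rot: [[-0.937, 0.35, 0.002], [0.35, 0.937, 0.001], [-0.001, 0.001, -1.0]]
contact_force: [1.4, 3.4, 2.1]
grip_width: 15.0
grasp_force: 20.0
```

Request:
servo_tool --pt "0 0 0 0 0 -3 1" --pt "0 0 0 0 0 -8 1" --pt "0 0 0 0 0 -13 1" --pt "0 0 0 0 0 -18 1" --pt "0 0 0 0 0 -23 1" --pt "0 0 0 0 0 -28 1" --pt "0 0 0 0 0 -34 1" --pt "0 0 0 0 0 -34 1"

```text
t: 33.53
eef_pos: [638.2, 91.6, 93.5]
eef_rot: [[-0.972, -0.237, 0.002], [-0.237, 0.972, 0.001], [-0.002, 0.001, -1.0]]
contact_force: [1.2, 4.4, 3.3]
grip_width: 15.2
grasp_force: 20.0
```

Request:
servo_tool --pt "0 0 0 0 0 -5 1" --pt "0 0 0 0 0 -10 1" --pt "0 0 0 0 0 -15 1" --pt "0 0 0 0 0 -20 1" --pt "0 0 0 0 0 -26 1" --pt "0 0 0 0 0 -34 1" --pt "0 0 0 0 0 -34 1" --pt "0 0 0 0 0 -34 1"

```text
t: 34.2
eef_pos: [638.1, 91.8, 93.5]
eef_rot: [[-0.677, -0.736, 0.001], [-0.736, 0.677, 0.001], [-0.002, -0.0, -1.0]]
contact_force: [0.9, 4.9, 3.6]
grip_width: 14.9
grasp_force: 20.1
```

```bash
python3 -c "
from h import *
s=arm.state();print(s['eef_pos'],s['contact_force'],s['ft_torque'],np.degrees(np.arctan2(s['eef_rot'][1,1],s['eef_rot'][0,1])))"
```

```text
[638.05972388  91.75253737  93.47665859] [0.89604103 4.85320005 3.59548905] [1.30323777 0.07346078 0.38214573] 137.377650656617
```

Request:
servo_tool --pt "0 0 0 0 0 1 3" --pt "0 0 0 0 0 1 4.5" --pt "0 0 0 0 0 1 4.5" --pt "0 0 0 0 0 1 4.5" --pt "0 0 -3 0 0 1 4.5" --pt "0 0 -7 0 0 1 4.5" --pt "0 0 -11 0 0 1 4.5" --pt "0 0 -12 0 0 1 4.5"

```text
t: 34.87
eef_pos: [640.8, 90.4, 219.4]
eef_rot: [[-0.689, -0.725, 0.009], [-0.725, 0.689, -0.0], [-0.006, -0.007, -1.0]]
contact_force: [1.0, 0.2, 0.4]
grip_width: 45.1
grasp_force: 0.0
```

Request:
servo_tool --pt "0 26 0 0 0 0 4.5" --pt "0 26 0 0 0 0 4.5" --pt "0 26 0 0 0 0 4.5" --pt "0 26 0 0 0 0 4.5" --pt "0 26 0 0 0 0 4.5" --pt "0 26 0 0 0 0 4.5" --pt "0 26 0 0 0 0 4.5" --pt "0 26 0 0 0 0 4.5"

```text
t: 35.53
eef_pos: [446.3, 270.9, 212.7]
eef_rot: [[-0.686, -0.727, -0.001], [-0.727, 0.686, -0.0], [0.001, 0.001, -1.0]]
contact_force: [0.6, -0.2, -0.6]
grip_width: 44.6
grasp_force: 0.0
```

```bash
python3 -c "
from h import *
s=arm.state();print(s['eef_pos'],s['contact_force'])
c=cam();crop(c,80,90,370,220,2.15,'c11.png')"
```

```text
[446.31996835 270.88535594 212.6772434 ] [ 0.60244268 -0.22113787 -0.55854599]
```

View pics/c11.png

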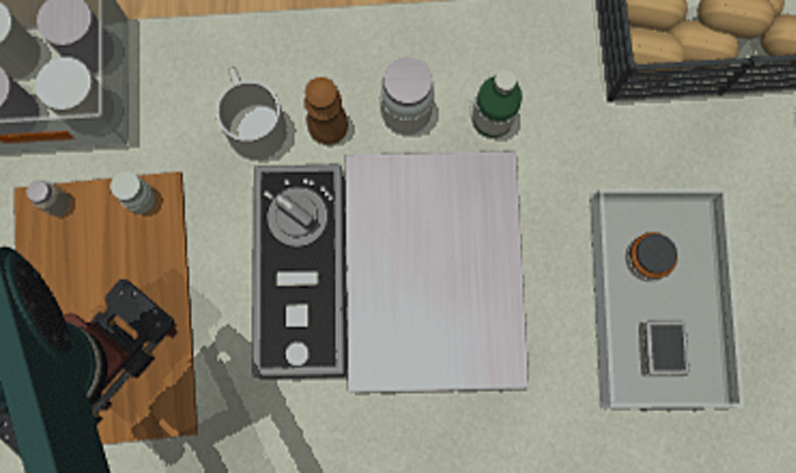

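The pointer is back at off, the jar and tin stand upright in the bin at (655,255) and (667,348), the bystanders are where they were, and the arm is clear.

```bash
python3 -c "
from plant import arm
print(arm.hand_in())"
```

```text
the job is handed in; nothing more can be done
None
```

I ran the whole sequence and handed the job in at about 36 s of the 210 s limit, with no verdict reported back: the jar and tin (the only goods present) stand upright in the bin, all three keys were pressed in order, the dial is back at off, and the last picture shows nothing else on the counter moved.

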